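# Set the shelf stop beside the plates

## Robot

A 6-joint arm with a two-finger parallel gripper is mounted at the origin on the work surface. World frame = base frame: x ahead of the robot, y to its left, z up, the work surface at z = 0. Lengths are in m, angles in rad, forces in N, time in s.
With the tool pointing down it reaches from about 0.425 to 0.95 m from the base axis. Payload 3.5 kg.
Tool frame: the origin (TCP) lies on the centre line of the jaws, within the pads' length; the fingertips stand 17 mm ahead of it and the grasp point (between the pads) lies 2 mm behind it (env.finger_overhang is the distance from the TCP to the fingertips, in m); z points along the fingers, y is the direction in which the jaws open and shut (so a half turn about z gives the same grasp; the last joint's range is limited). The gripper opens to 85 mm and grips with 20 to 120 N. Pads are 22 mm wide; open, the fingers measure 114 mm over their backs; the gripper's body (76 mm by 85 mm) begins 54 mm behind the grasp point. The pads swing forward as they close: fully open they stand 13 mm farther back than shut.
Start: joints at [-0.15, 0.286, 1.577, -0, 1.279, -0.15], TCP at [0.675, 0, 0.248] pointing down, gripper open.
Joint ranges: [-2.77, 2.77], [-0.9, 2.22], [0.21, 2.48], [-1.53, 4.67], [0.24, 2.81], [-2.84, 2.84]. Speed limits (rad/s): [2.79, 2.79, 3.14, 3.14, 3.14, 3.14].

## Interface

Orientations are given as a unit quaternion [x, y, z, w].
In Python, from cell import sensors, imaging, order, env gives the robot as it stands.
- The arm moves only by the shell command python3 -m inch 'ROWS' [FORCE]. ROWS is JSON, a list of rows, each a list of 3 entries, a list of its own where there are three numbers: the shift along the world's x, y, z in m, then the turn, a rotation vector about the world's x, y, z in degrees, then the gripper's target within -1 to 1 (fully open at 1, half-way at 0, shut at -1). A call has 1 to 10 rows; each row is the pose to reach, as a shift and turn from the pose commanded when the call began; what a row does not reach only later rows make up. A row lasts 1/10 s, in which the tool goes at most 50 mm and 8.59 degrees, less where a joint would pass 70% of its speed; a pose out of reach is approached as far as the arm can. A call with a gripper value outside its range is refused whole. The fingers move at their own pace and stop on an object; FORCE is the grip in N (left out, the last holds). Time passes only in rows, so rows that repeat a pose let the fingers close. It gives the time, the measured TCP pose, the force and the opening at its end, in the units of the state.
- sensors.observe(): the state, without advancing time (a new reading comes with each control period).
- imaging.camera(name): name is "scene" or "side" or "wrist"; returns a dict with "frame" (400x640x3 uint8, red, green, blue), "fx", "fy", "cx", "cy" (pixels), "rvec" (rotation vector, rad) and "tvec" (3), from world to camera coordinates, as OpenCV has them. Camera axes: x right, y down, z forward; pixel columns grow to the right and rows downward; lengths in m; the calibration is good to about 2 mm. A picture is of the moment at which its call begins. There is no depth.
- order.hand_in(): hands the job in, once; it reports no verdict.
The state is a dict: "clock": time; "joint_pos": joint angles; "qd": joint speeds; "joint_torque": joint torques, N m; "tcp_pos": TCP position; "orientation": TCP orientation; "force": force on the tool from outside, world axes, zero at the start; "torque": the same for the moment, N m; "grip_width": opening from 0.0 (shut) to 1.0 (fully open).
Only numpy, scipy, OpenCV 4.12 (cv2) and the standard library are available. Lean on these libraries where they do the work, as an engineer would, in place of code of your own. Each camera call takes 0.05 s, during which the arm holds its last target.

## Task

Push the grey shelf stop along its rail, with the fingers against one side only and without pinching it or pulling up its plunger, until it drops into the notch nearest the stack of plates; then take the hand away. Do not run it past either notch, and leave the plates, the pumpkin, the mug and the figurine where they stand.

Things in the scene. Friction and masses are not known exactly. Their poses are not given: they have to be found in the camera images.
- shelf: low white shelf board, 320 mm (x) by 460 mm (y), top 60 mm above the table, fixed on two wooden feet. Origin on the table; the board reaches from x = -185 mm (robot's side) to +135 mm. Its y axis runs along the rail, to the robot's left when not turned; it is turned up to 15 degrees. Plates and pumpkin stand on the robot's side of the rail, one before each notch; which is where varies
- notch_left (a point): middle of the notch at the +y end of the rail, at the height of the rail's top, 72 mm above the table. The aluminium rail, 40 mm wide, 12 mm high, 400 mm long, lies along the shelf's y on the board at shelf x = +80 mm, with a grey end cap 20 mm high at each end. The notches are slots 17 mm wide and 6 mm deep cut across its top at shelf y = +110 and -110 mm
- notch_right (a point): middle of the notch at the -y end of the rail, at the height of the rail's top (72 mm above the table)
- stop (a joint): place of the stop along the rail, m, growing to shelf +y: 0 midway, +0.110 in the left notch, -0.110 in the right, ends at +-0.160. Starts within 40 mm of 0. Sliding takes 1.5 to 3 N. Within 5 mm of a notch's middle the spring plunger drops in and pulls it to the middle: it jumps ahead of the finger and the push force dips to nothing; pushing on then takes over 10 N to climb out
- stop_mid (a point): middle of the stop, 34 mm above the rail's top. The stop is a plain upright grey slab with steel faces across the rail: 100 mm wide (shelf x, 50 mm each side of the rail's middle line), 24 mm thick along the rail (y), 60 mm high, from 4 to 64 mm above the rail's top
- stop_left: steel face plate on the stop's +y side, 98 by 56 mm, 4 mm thick; origin at the plate's centre, its outer face 2 mm further towards +y
- stop_right: steel face plate on the stop's -y side, 98 by 56 mm, 4 mm thick; origin at the plate's centre, its outer face 2 mm further towards -y
- plunger (a joint): drop of the stop's spring plunger, m, growing downwards: 0 when it rides on the rail, about 0.005 when it has dropped into a notch. Its round steel head, 15 mm across, on the middle of the stop's top stands 6 mm proud when riding and about 1 mm when dropped
- plates: stack of six white plates, 140 mm across, 48 mm high, loose on the shelf; origin: centre of its underside. It marks the notch to use: the one on its side of the rail's middle
- pumpkin: terracotta pumpkin ornament with a stalk, 110 mm across, 90 mm high, loose on the shelf before the other notch; origin: centre of its underside
- mug: blue mug, 80 mm across with a handle, 85 mm high, loose on the table to the left of the shelf; origin: centre of its underside
- figurine: plaster figurine, 60 mm across, 120 mm high, loose on the table to the right of the shelf; origin: centre of its underside
Mind the look-alikes: they are no part of the job. Several things have the shape of the plates; the one meant has the colours described above.

How it is judged:
On the way:
1. the fingers push the stop along its rail (contact force between the fingers and stop above 0.3 N and distance of stop_mid from where it was at the start of the episode above 0.01 m).
At the end, for the whole second after the job is handed in: the stop rests within 4.5 mm of the middle of the notch nearest the plates with its plunger dropped in (more than 2.8 mm); the bystanders stand upright within 15 mm of where they were (((y of plates in the frame of shelf above 0.05 m and value of joint stop between 0.1055 and 0.1145 m) or (y of plates in the frame of shelf below -0.05 m and value of joint stop between -0.1145 and -0.1055 m)) and value of joint plunger above 0.0028 m and velocity of joint stop between -0.005 and 0.005 m/s and distance of each of plates, pumpkin, mug, figurine from where it was at the start of the episode below 0.015 m and angle between each of plates, pumpkin, mug, figurine's own z axis and vertical below 0.15 rad); the robot touches nothing.
It fails at once if the stop is pinched between the fingers (both faces pressed at once) (contact force between the fingers and stop_left above 1 N and contact force between the fingers and stop_right above 1 N).
It fails at once if the plunger is pulled up (value of joint plunger below -0.002 m).
It fails at once if the stop is run past a notch (more than 20 mm beyond its middle) (value of joint stop above 0.13 m or value of joint stop below -0.13 m).
It fails at once if plates, pumpkin, mug or figurine shoved or lifted by more than 20 mm, or tipped (distance of any of plates, pumpkin, mug, figurine from where it was at the start of the episode above 0.02 m or angle between any of plates, pumpkin, mug, figurine's own z axis and vertical above 0.3 rad).
It also fails if it takes over 40 s, if anything falls off the work surface, if the arm or the gripper's body presses on something with over 40 N, if the wrist force passes 120 N, or if a joint passes its speed limit or range.

## Working session

There is one attempt and no reset: what is moved stays moved. The work goes in short steps, Python scripts to look and compute and a shell command to move; the robot and the scene stay as the last step left them, time stands still between calls to the robot, and variables do not carry over. Pictures are saved under pics/ and viewed, and the job is handed in when it is done.

```bash
mkdir -p pics; ls
python3 - <<'E'
from cell import sensors, imaging, order, env
import cv2
print(sensors.observe())
for n in ["scene","side","wrist"]:
    c=imaging.camera(n); cv2.imwrite(f"pics/{n}0.png",c["frame"][:,:,::-1])
    print(n,{k:c[k] for k in c if k!="frame"})
E
```

```text
pics
{'clock': 0.0, 'joint_pos': array([-1.49998036e-01,  2.87202008e-01,  1.57818060e+00,  6.28393236e-06,
        1.27858577e+00, -1.50001338e-01]), 'qd': array([-0.00148073, -0.00023325, -0.00097026, -0.0005121 ,  0.00031026,
        0.00108497]), 'joint_torque': array([-1.79628755e-04, -4.05981302e+01, -2.92628127e+01, -1.54224781e-04,
        5.81841552e-03,  3.74769741e-06]), 'tcp_pos': array([6.74384807e-01, 1.25308661e-04, 2.46920943e-01]), 'orientation': array([ 7.07105757e-01,  7.07106807e-01, -7.02572747e-04, -9.57817490e-04]), 'force': array([0.11120721, 0.22107489, 0.50698537]), 'torque': array([ 0.057131  , -0.02085114,  0.01337235]), 'grip_width': 1.0008315536891832}
scene {'fx': 485.24039672035497, 'fy': 485.24039672035497, 'cx': 312.38720858297523, 'cy': 195.8291419708134, 'rvec': array([ 2.12955281,  0.76095457, -0.40382175]), 'tvec': array([-0.28852215, -0.09464217,  1.53955726])}
side {'fx': 460.5985153583312, 'fy': 460.5985153583312, 'cx': 324.113848499109, 'cy': 195.68759942694467, 'rvec': array([ 2.13647956, -0.55976546,  0.28440698]), 'tvec': array([-0.34263664,  0.179817  ,  1.44064789])}
wrist {'fx': 278.41135868127554, 'fy': 278.41135868127554, 'cx': 320.3712963689996, 'cy': 198.02463513509255, 'rvec': array([-2.83730494e+00, -8.28109003e-04,  2.75149581e-03]), 'tvec': array([-0.67391702, -0.03769743,  0.38003263])}
```

View pics/scene0.png

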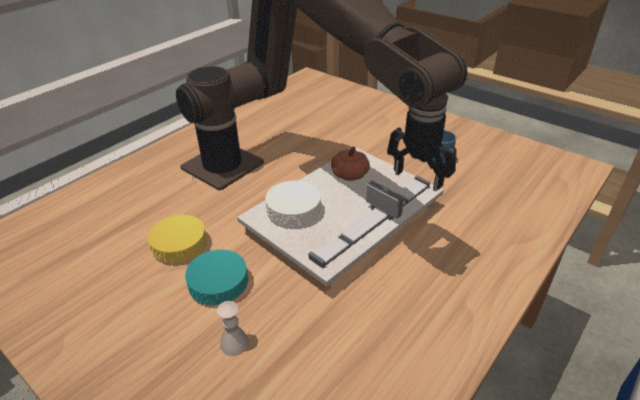

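View pics/side0.png

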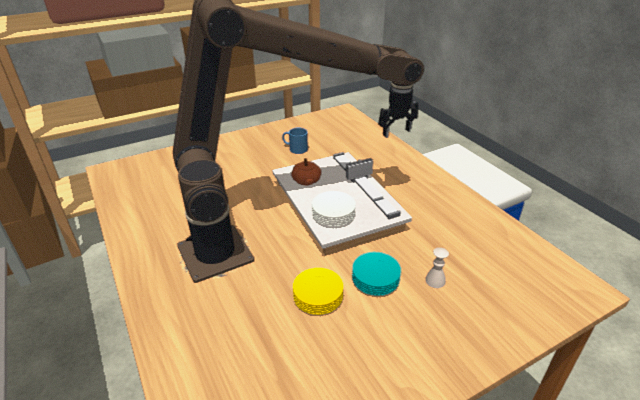

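View pics/wrist0.png

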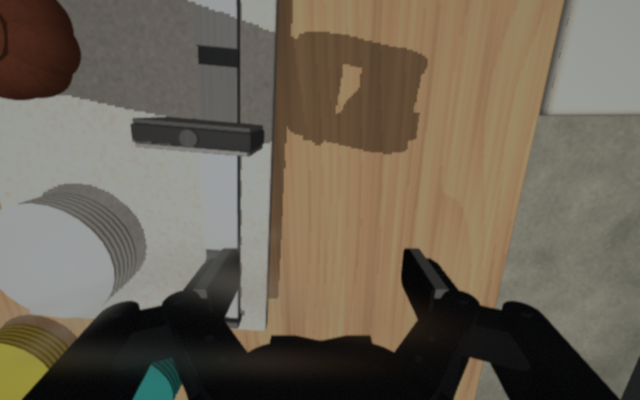

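The scene shows three plate-shaped stacks: white at (294,203) on the shelf, yellow at (177,238) and teal at (217,277), both on the table. The white stack on the shelf fits the description. It stands on the −y half (figurine side), so the target is notch_right. I'll confirm with enlarged crops.

Run:
```python
import cv2,numpy as np
a=cv2.imread("pics/scene0.png")[140:280,230:450]; cv2.imwrite("pics/c1.png",cv2.resize(a,None,fx=3.6,fy=3.6,interpolation=cv2.INTER_CUBIC))
a=cv2.imread("pics/side0.png")[130:250,260:420]; cv2.imwrite("pics/c2.png",cv2.resize(a,None,fx=5,fy=5,interpolation=cv2.INTER_CUBIC))
```

```text
(no output)
```

View pics/c1.png

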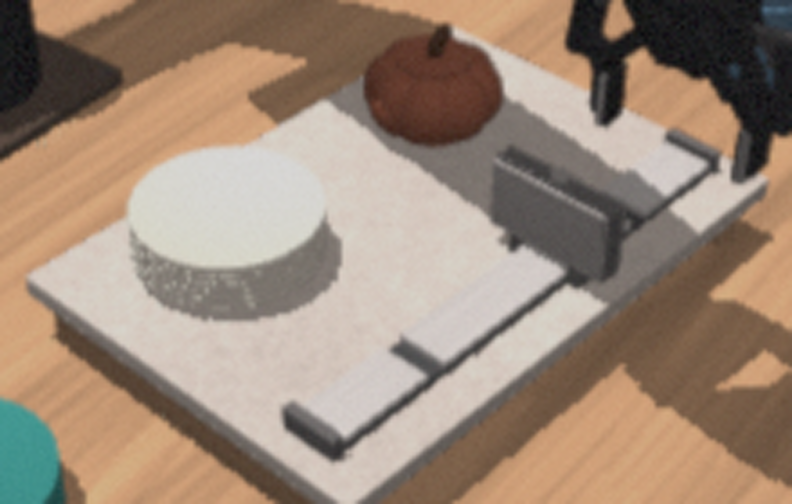

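View pics/c2.png

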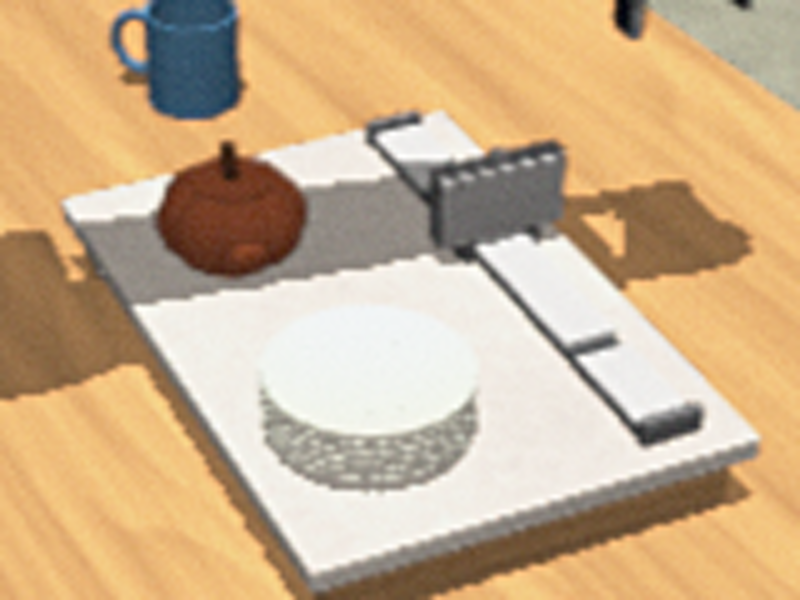

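The crops confirm it: the stack is white, stands on the board, and is on the −y half (c1 (228,230), c2 (370,400)). The pumpkin is before the +y notch. The stop is between them and has to go −y. Next I'll fit the shelf pose from the board corners and rail features.

```bash
cat > h.py <<'E'
import numpy as np,cv2
from cell import imaging
def ray(c,px,z):
    R=cv2.Rodrigues(np.array(c["rvec"]))[0]; o=-R.T@c["tvec"]
    u=cv2.undistortPoints(np.array([[px]],float),np.array([[c["fx"],0,c["cx"]],[0,c["fy"],c["cy"]],[0,0,1]]),None)[0,0]
    d=R.T@np.array([u[0],u[1],1]); return (o+d*(z-o[2])/d[2])
def proj(c,P):
    K=np.array([[c["fx"],0,c["cx"]],[0,c["fy"],c["cy"]],[0,0,1]])
    return cv2.projectPoints(np.array(P,float).reshape(-1,3),np.array(c["rvec"]),np.array(c["tvec"]),K,None)[0][:,0]
def fit(S,W):
    S=np.array(S);W=np.array(W);s=S-S.mean(0);w=W-W.mean(0)
    th=np.arctan2((s[:,0]*w[:,1]-s[:,1]*w[:,0]).sum(),(s*w).sum())
    R=np.array([[np.cos(th),-np.sin(th)],[np.sin(th),np.cos(th)]]);t=W.mean(0)-R@S.mean(0)
    return th,R,t,np.linalg.norm(W-(S@R.T+t),axis=1)
E
python3 - <<'E'
from h import *
C={n:imaging.camera(n) for n in("scene","side","wrist")}
f=lambda n,p,z:ray(C[n],((p[0]+.5)/3.6-.5+230,(p[1]+.5)/3.6-.5+140) if n=="scene" else ((p[0]+.5)/5-.5+260,(p[1]+.5)/5-.5+130),z)[:2]
S=[];W=[]
for n,p,s in [("scene",(30,283),(-.185,-.23)),("scene",(350,500),(.135,-.23)),("scene",(766,186),(.135,.23)),
 ("side",(65,204),(-.185,.23)),("side",(440,112),(.135,.23)),("side",(757,440),(.135,-.23)),("side",(315,577),(-.185,-.23))]:
    S.append(s);W.append(f(n,p,.06));print(n,s,W[-1].round(4))
th,R,t,e=fit(S,W);print("yaw deg",np.degrees(th),"t",t,"res",e.round(4))
for n,p in [("side",(437,193)),("side",(563,147)),("scene",(498,158)),("scene",(616,213))]:
    w=f(n,p,.136);print("stop -y top corner",n,w.round(4),"shelf",(R.T@(w-t)).round(4))
for p in [(132,122),(263,127)]:
    w=ray(C["wrist"],p,.136)[:2];print("wrist back top",w.round(4),"shelf",(R.T@(w-t)).round(4))
for nm,y in (("L",.11),("R",-.11)): print(nm,(R@[.08,y]+t).round(4))
# overlay
for n in C:
    im=C[n]["frame"][:,:,::-1].copy()
    P=[np.r_[R@[x,y]+t,.072] for x in(.06,.08,.1) for y in(.1185,.1015,-.1015,-.1185)]
    P+=[np.r_[R@[x,y]+t,.06] for x in(-.185,.135) for y in(.23,-.23)]
    for q in proj(C[n],P): cv2.circle(im,tuple(np.round(q).astype(int)),1,(0,0,255),-1)
    cv2.imwrite(f"pics/ov_{n}.png",im)
    if n!="wrist":
        x0,y0=((230,140) if n=="scene" else (250,120)); cv2.imwrite(f"pics/ov_{n}.png",cv2.resize(im[y0:y0+150,x0:x0+220],None,fx=3.5,fy=3.5))
print("yhat",R@[0,1],"xhat",R@[1,0])
E
```

```text
scene (-0.185, -0.23) [ 0.2873 -0.1876]
scene (0.135, -0.23) [ 0.5934 -0.2065]
scene (0.135, 0.23) [0.64  0.235]
side (-0.185, 0.23) [0.3201 0.2628]
side (0.135, 0.23) [0.6349 0.2404]
side (0.135, -0.23) [ 0.5934 -0.2164]
side (-0.185, -0.23) [ 0.2804 -0.1914]
yaw deg -4.869873132840877 t [0.483427   0.02344504] res [0.0081 0.0118 0.0067 0.0057 0.0027 0.0051 0.0016]
stop -y top corner side [0.5049 0.0378] shelf [0.0202 0.0161]
stop -y top corner side [0.615  0.0458] shelf [0.1292 0.0334]
stop -y top corner scene [0.5185 0.0533] shelf [0.0324 0.0327]
stop -y top corner scene [0.6157 0.0509] shelf [0.1294 0.0385]
wrist back top [0.5196 0.069 ] shelf [0.0321 0.0485]
wrist back top [0.6271 0.0651] shelf [0.1396 0.0537]
L [0.5725 0.1263]
R [ 0.5538 -0.0929]
yhat [0.08489302 0.99639007] xhat [ 0.99639007 -0.08489302]
```

View pics/ov_scene.png

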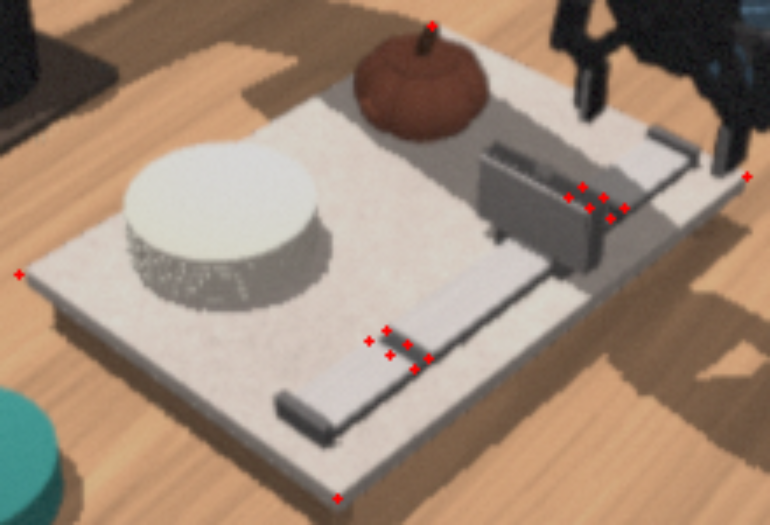

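View pics/ov_side.png

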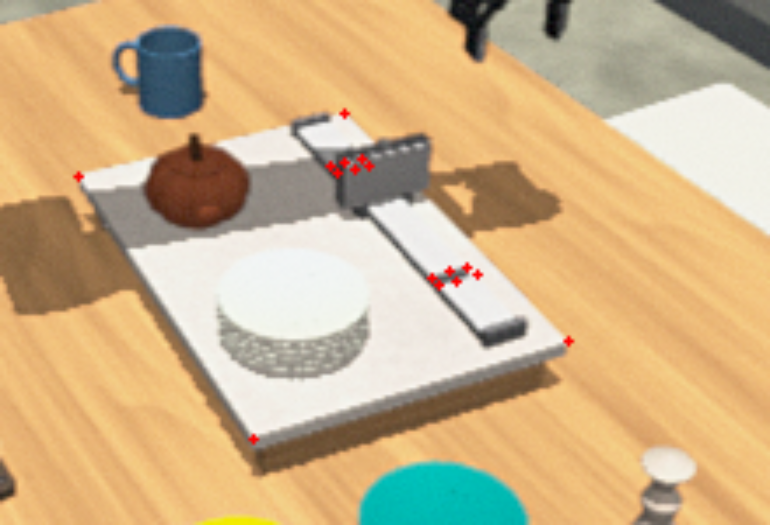

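View pics/ov_wrist.png

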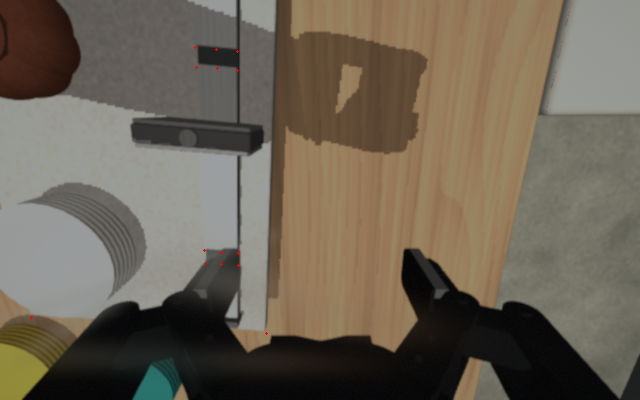

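The scene and wrist overlays match the notches to a few mm. The shelf is turned about −4.9°. The stop is at about +0.038 and its +y face is near shelf y = 0.051. I'll close the fingers, move over the rail on the stop's +y side and look again before going down.

```bash
python3 -m inch '[[[-0.035,0.03,0],[0,0,-2],-1],[[-0.07,0.07,0],[0,0,-4.9],-1],[[-0.103,0.116,0],[0,0,-4.9],-1],[[-0.103,0.116,0],[0,0,-4.9],-1],[[-0.103,0.116,-0.03],[0,0,-4.9],-1],[[-0.103,0.116,-0.06],[0,0,-4.9],-1],[[-0.103,0.116,-0.06],[0,0,-4.9],-1],[[-0.103,0.116,-0.06],[0,0,-4.9],-1]]' 30
python3 - <<'E'
from h import *
for n in ["scene","side","wrist"]:
    c=imaging.camera(n); cv2.imwrite(f"pics/{n}1.png",c["frame"][:,:,::-1])
    print(n,c["tvec"],c["rvec"])
    if n=="scene":cv2.imwrite("pics/c3.png",cv2.resize(c["frame"][90:290,230:470,::-1],None,fx=3,fy=3))
E
```

```text
clock: 1.1
tcp_pos: [0.5721, 0.1157, 0.1882]
orientation: [0.737, 0.676, -0.0, -0.0]
force: [0.4, -0.4, -0.5]
grip_width: -0.0
scene [-0.28852215 -0.09464217  1.53955726] [ 2.12955281  0.76095457 -0.40382175]
side [-0.34263664  0.179817    1.44064789] [ 2.13647956 -0.55976546  0.28440698]
wrist [-0.56187886  0.13711927  0.37212556] [-2.83474636  0.1222444   0.01390606]
```

View pics/c3.png

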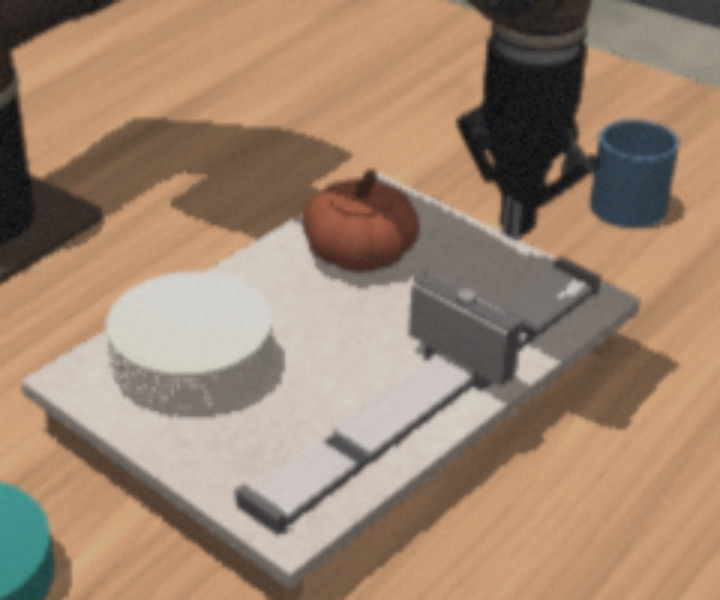

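View pics/wrist1.png

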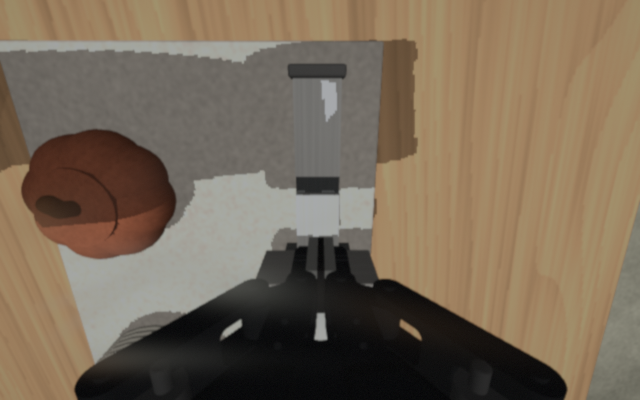

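View pics/side1.png

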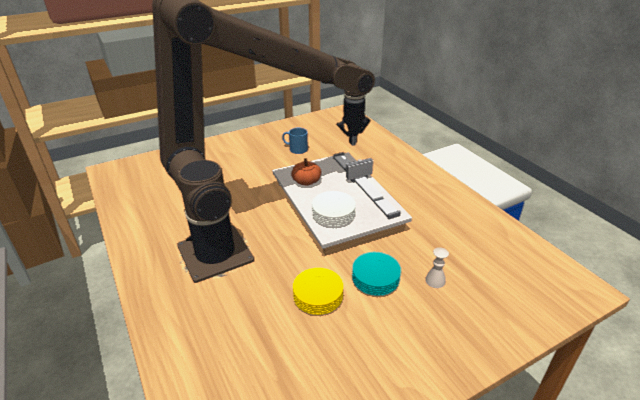

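In the wrist view, the notch_left slot is at about (318,185), the end cap at (317,70), and the shut fingers at (321,240). They are centred over the rail and behind the stop. I'll refine the notch positions from this close view.

Run:
```python
from h import *
c=imaging.camera("wrist")
a=[ray(c,p,.072)[:2] for p in [(296,177.5),(339,177.5),(296,194),(340,194)]]
m=np.mean(a,0); print(np.round(a,4),"notchL",m.round(4))
e=np.mean([ray(c,p,.08)[:2] for p in [(288,65),(346,65),(289,76.5),(346,76.5)]],0); print("cap",e)
d=(m-e); print("yaw",np.degrees(np.arctan2(d[0],-d[1])), np.linalg.norm(d))
y=np.radians(4.9); u=np.array([np.sin(y),np.cos(y)])
print("notchR",m-.22*u)
p=sensors=__import__("cell").sensors.observe()["tcp_pos"]; print(p,"tcp shelf y",.11+(p[:2]-m)@u, "off", (p[:2]-m)@[u[1],-u[0]])
```

```text
[[0.5537 0.1382]
 [0.5922 0.1349]
 [0.552  0.1228]
 [0.5921 0.1193]] notchL [0.5725 0.1288]
cap [0.58053445 0.22302487]
yaw -4.859645440943343 0.09456461360835426
notchR [ 0.55373168 -0.09039577]
[0.573329   0.11580104 0.19046634] tcp shelf y 0.09711716958024279 off 0.001913001897905391
```

```bash
python3 -m inch '[[[-0.002,0,-0.03],[0,0,0],-1],[[-0.002,0,-0.06],[0,0,0],-1],[[-0.002,0,-0.076],[0,0,0],-1],[[-0.002,0,-0.076],[0,0,0],-1],[[-0.0025,-0.006,-0.076],[0,0,0],-1],[[-0.003,-0.012,-0.076],[0,0,0],-1],[[-0.0035,-0.018,-0.076],[0,0,0],-1],[[-0.004,-0.022,-0.076],[0,0,0],-1],[[-0.004,-0.022,-0.076],[0,0,0],-1]]'
python3 - <<'E'
from h import *
from cell import sensors
s=sensors.observe();print(s["tcp_pos"],s["force"])
n="scene";c=imaging.camera(n);cv2.imwrite("pics/c4.png",cv2.resize(c["frame"][90:290,230:470,::-1],None,fx=3,fy=3))
E
```

```text
clock: 2.2
tcp_pos: [0.5683, 0.0933, 0.113]
orientation: [0.737, 0.676, 0.0, 0.0]
force: [0.2, 0.6, 0.1]
grip_width: 0.001
[0.56829611 0.09330613 0.1130002 ] [0.16413875 0.58758179 0.11738386]
```

View pics/c4.png

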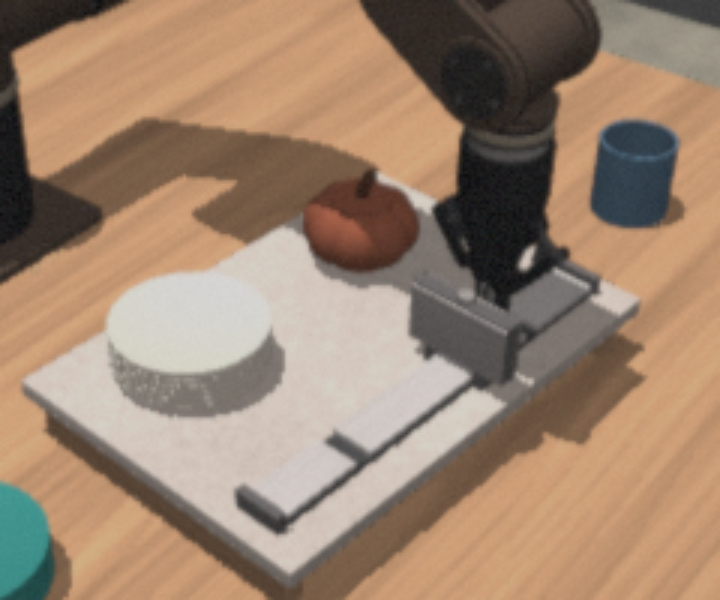

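The fingers (c4 at about (490,290)) are low behind the stop's +y face, and the stop hasn't moved. I'll advance slowly until they touch.

```bash
python3 -m inch '[[[0,-0.004,0],[0,0,0],-1],[[-0.001,-0.008,0],[0,0,0],-1],[[-0.001,-0.012,0],[0,0,0],-1],[[-0.0014,-0.016,0],[0,0,0],-1],[[-0.0017,-0.02,0],[0,0,0],-1]]'
python3 -m inch '[[[0,-0.004,0],[0,0,0],-1],[[-0.001,-0.008,0],[0,0,0],-1],[[-0.001,-0.012,0],[0,0,0],-1],[[-0.0014,-0.016,0],[0,0,0],-1],[[-0.0017,-0.02,0],[0,0,0],-1]]'
python3 - <<'E'
from h import *
n="scene";c=imaging.camera(n);cv2.imwrite("pics/c5.png",cv2.resize(c["frame"][90:290,230:470,::-1],None,fx=3,fy=3))
E
```

```text
clock: 2.75
tcp_pos: [0.5664, 0.0753, 0.1123]
orientation: [0.737, 0.676, 0.002, -0.001]
force: [1.1, 7.1, -0.3]
grip_width: 0.001
clock: 3.25
tcp_pos: [0.5647, 0.0559, 0.1123]
orientation: [0.737, 0.676, 0.002, -0.001]
force: [0.2, 7.8, -0.6]
grip_width: 0.002
```

View pics/c5.png

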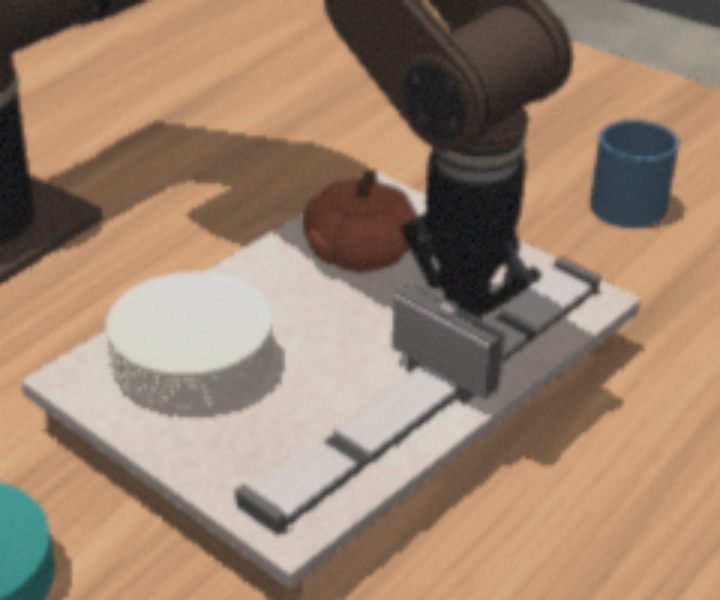

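Contact: the stop has moved about 20 mm, with the fingers on its +y face only. About 119 mm is left to the capture zone, so I'll push about 90 mm and then measure.

```bash
python3 -m inch '[[[-0.0004,-0.005,0],[0,0,0],-1],[[-0.0008,-0.01,0],[0,0,0],-1],[[-0.0013,-0.015,0],[0,0,0],-1],[[-0.0017,-0.02,0],[0,0,0],-1],[[-0.0021,-0.025,0],[0,0,0],-1],[[-0.0026,-0.03,0],[0,0,0],-1],[[-0.003,-0.035,0],[0,0,0],-1],[[-0.0034,-0.04,0],[0,0,0],-1],[[-0.0038,-0.045,0],[0,0,0],-1],[[-0.0043,-0.05,0],[0,0,0],-1]]'
python3 -m inch '[[[-0.0004,-0.005,0],[0,0,0],-1],[[-0.0008,-0.01,0],[0,0,0],-1],[[-0.0013,-0.015,0],[0,0,0],-1],[[-0.0017,-0.02,0],[0,0,0],-1],[[-0.0021,-0.025,0],[0,0,0],-1],[[-0.0026,-0.03,0],[0,0,0],-1],[[-0.003,-0.035,0],[0,0,0],-1],[[-0.003,-0.035,0],[0,0,0],-1],[[-0.003,-0.035,0],[0,0,0],-1]]'
python3 - <<'E'
from h import *
from cell import sensors
p=sensors.observe()["tcp_pos"];u=np.array([.0854,.9963]);print(p,.11+(p[:2]-[.5725,.1288])@u)
n="scene";c=imaging.camera(n);cv2.imwrite("pics/c6.png",cv2.resize(c["frame"][140:280,230:450,::-1],None,fx=3.6,fy=3.6))
E
```

```text
clock: 4.3
tcp_pos: [0.5603, 0.0057, 0.1123]
orientation: [0.737, 0.676, 0.002, -0.001]
force: [1.1, 6.7, 0.3]
grip_width: -0.003
clock: 5.2
tcp_pos: [0.5572, -0.0314, 0.1123]
orientation: [0.737, 0.676, -0.0, 0.0]
force: [0.2, -0.1, 0.2]
grip_width: -0.003
[ 0.55718866 -0.03140184  0.112306  ] -0.05091668335827283
```

View pics/c6.png

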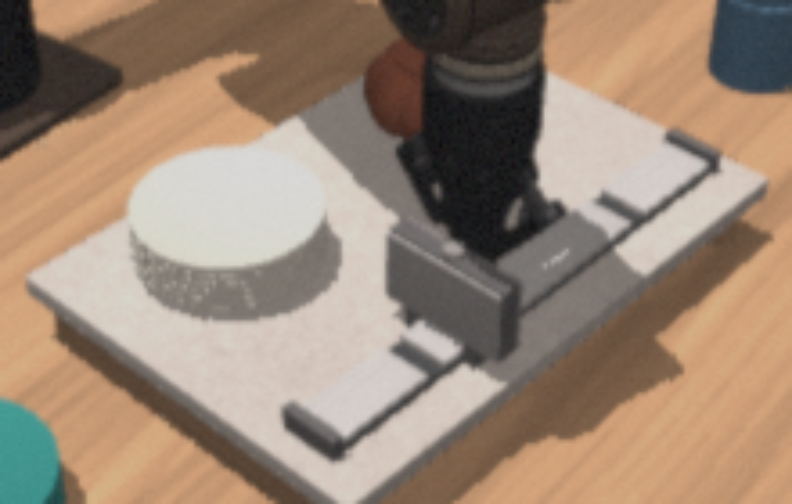

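The stop's plunger head is at (455,247) in c6 and the right notch slot is at about (415,352), still ahead of the stop. I'll locate the head with a ray.

Run:
```python
from h import *
c=imaging.camera("scene")
u=np.array([.0854,.9963])
q=lambda p,z:ray(c,((p[0]+.5)/3.6-.5+230,(p[1]+.5)/3.6-.5+140),z)[:2]
for nm,p,z in (("head",(455,245),.142),("face top L",(389,232),.136),("face top R",(514,295),.136),("notchR",(416,356),.072),("capR inner",(0,0),.08)):
    w=q(p,z);print(nm,w.round(4),"shelf y",(.11+(w-[.5725,.1288])@u).round(4))
```

```text
head [ 0.5555 -0.0492] shelf y -0.0687
face top L [ 0.5092 -0.0591] shelf y -0.0826
face top R [ 0.6099 -0.0605] shelf y -0.0754
notchR [ 0.5549 -0.0883] shelf y -0.1078
capR inner [0.0076 0.0417] shelf y -0.025
```

The stop is at about −0.071, 35–39 mm short. I'll push another 26 mm, then creep.

```bash
python3 -m inch '[[[-0.0004,-0.004,0],[0,0,0],-1],[[-0.0007,-0.008,0],[0,0,0],-1],[[-0.001,-0.012,0],[0,0,0],-1],[[-0.0014,-0.016,0],[0,0,0],-1],[[-0.0017,-0.02,0],[0,0,0],-1],[[-0.002,-0.023,0],[0,0,0],-1],[[-0.0022,-0.026,0],[0,0,0],-1]]'
python3 -m inch '[[[-0.0001,-0.001,0],[0,0,0],-1],[[-0.0002,-0.002,0],[0,0,0],-1]]'
python3 -m inch '[[[-0.0001,-0.001,0],[0,0,0],-1],[[-0.0002,-0.002,0],[0,0,0],-1]]'
python3 - <<'E'
from h import *
from cell import sensors
s=sensors.observe();p=s["tcp_pos"];u=np.array([.0854,.9963]);print(p,s["force"],.11+(p[:2]-[.5725,.1288])@u)
n="scene";c=imaging.camera(n);cv2.imwrite("pics/c7.png",cv2.resize(c["frame"][140:280,230:450,::-1],None,fx=3.6,fy=3.6))
E
```

```text
clock: 6.0
tcp_pos: [0.5551, -0.0553, 0.1123]
orientation: [0.737, 0.676, 0.001, -0.001]
force: [0.3, 6.7, 0.6]
grip_width: 0.004
clock: 6.2
tcp_pos: [0.555, -0.0574, 0.1123]
orientation: [0.737, 0.676, 0.001, -0.001]
force: [1.6, 6.8, 0.2]
grip_width: 0.003
clock: 6.4
tcp_pos: [0.5548, -0.0595, 0.1124]
orientation: [0.737, 0.676, 0.001, -0.001]
force: [1.1, 5.4, 1.2]
grip_width: 0.001
[ 0.55479126 -0.05951256  0.11236366] [1.12220488 5.38638324 1.22653613] -0.07912813206109413
```

View pics/c7.png

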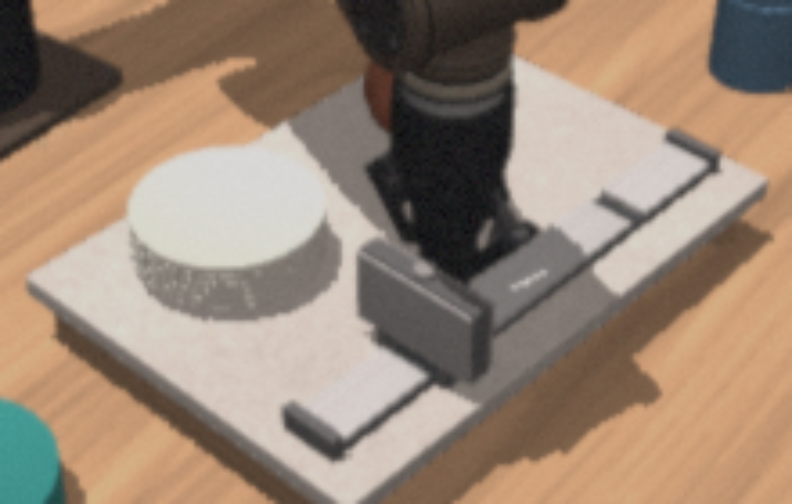

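The stop is still riding, with about 5 N of push and the head proud at (427,270). By geometry it is near −0.101, so I'll creep on in 1 mm rows.

```bash
python3 -m inch '[[[-0.0001,-0.001,0],[0,0,0],-1]]'
python3 -m inch '[[[-0.0001,-0.001,0],[0,0,0],-1]]'
python3 -m inch '[[[-0.0001,-0.001,0],[0,0,0],-1]]'
```

```text
clock: 6.55
tcp_pos: [0.5546, -0.0608, 0.1123]
orientation: [0.737, 0.676, 0.001, -0.001]
force: [0.3, 3.9, 0.7]
grip_width: -0.001
clock: 6.65
tcp_pos: [0.5546, -0.0621, 0.1123]
orientation: [0.737, 0.676, 0.001, -0.001]
force: [0.2, 3.7, 1.0]
grip_width: 0.008
clock: 6.75
tcp_pos: [0.5544, -0.0637, 0.1123]
orientation: [0.737, 0.676, 0.0, -0.0]
force: [0.6, 2.3, 0.6]
grip_width: 0.001
```

```bash
python3 -m inch '[[[0,0,0],[0,0,0],-1]]'
python3 - <<'E'
from h import *
from cell import sensors
s=sensors.observe();p=s["tcp_pos"];u=np.array([.0854,.9963]);print(p,s["force"],.11+(p[:2]-[.5725,.1288])@u)
n="scene";c=imaging.camera(n);a=c["frame"][190:260,310:390,::-1]
cv2.imwrite("pics/c8.png",cv2.resize(a,None,fx=8,fy=8,interpolation=cv2.INTER_CUBIC))
E
```

```text
clock: 6.85
tcp_pos: [0.5543, -0.0645, 0.1123]
orientation: [0.737, 0.676, -0.0, 0.0]
force: [0.0, 0.6, -0.2]
grip_width: 0.003
[ 0.55433998 -0.064473    0.11229094] [ 0.04173082  0.58784767 -0.229115  ] -0.08410875458490723
```

View pics/c8.png

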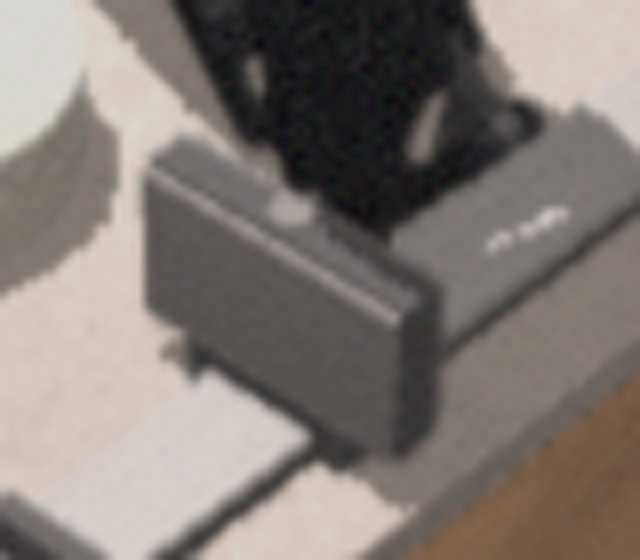

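The head at (293,205) still looks proud, and the force only fell because the arm had stopped. I'll creep on.

```bash
python3 -m inch '[[[-0.0001,-0.001,0],[0,0,0],-1],[[-0.0002,-0.002,0],[0,0,0],-1]]'
python3 -m inch '[[[-0.0001,-0.001,0],[0,0,0],-1]]'
python3 -m inch '[[[0,0,0],[0,0,0],-1]]'
python3 - <<'E'
from h import *
from cell import sensors
s=sensors.observe();p=s["tcp_pos"];u=np.array([.0854,.9963]);print(p,s["force"],.11+(p[:2]-[.5725,.1288])@u)
n="scene";c=imaging.camera(n);a=c["frame"][190:260,310:390,::-1]
cv2.imwrite("pics/c9.png",cv2.resize(a,None,fx=8,fy=8,interpolation=cv2.INTER_CUBIC))
E
```

```text
clock: 7.1
tcp_pos: [0.5541, -0.0665, 0.1123]
orientation: [0.737, 0.676, -0.0, 0.0]
force: [-0.0, 0.3, -0.7]
grip_width: -0.003
clock: 7.2
tcp_pos: [0.554, -0.0675, 0.1123]
orientation: [0.737, 0.676, -0.0, 0.0]
force: [-0.5, 0.5, 0.2]
grip_width: 0.003
clock: 7.3
tcp_pos: [0.554, -0.0674, 0.1123]
orientation: [0.737, 0.676, -0.0, 0.0]
force: [-0.1, 0.2, -0.7]
grip_width: 0.003
[ 0.55402397 -0.06736529  0.11229419] [-0.14957128  0.15035258 -0.70486875] -0.08701732906113728
```

View pics/c9.png

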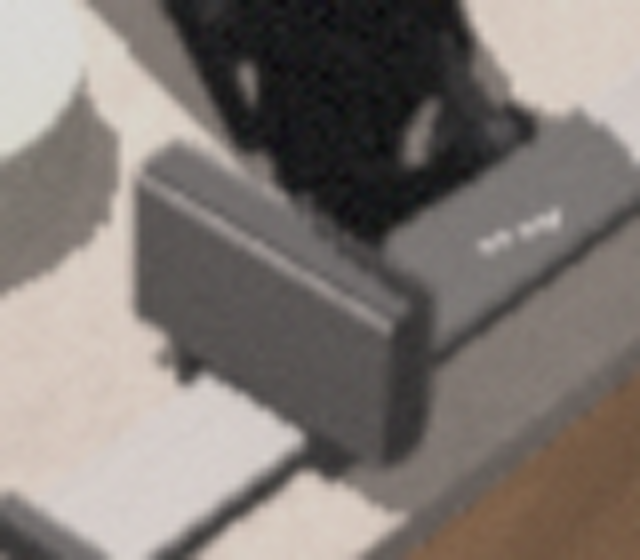

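The plunger head has sunk: the bright disc is gone from the stop's top at about (290,210). The push force dropped to nothing and the stop jumped ahead. Now I'll back off along +y and lift away.

```bash
python3 -m inch '[[[0.0005,0.006,0],[0,0,0],-1],[[0.0015,0.018,0],[0,0,0],-1],[[0.0026,0.03,0],[0,0,0],-1],[[0.0034,0.04,0],[0,0,0],-1],[[0.0034,0.04,0.03],[0,0,0],-1],[[0.0034,0.04,0.06],[0,0,0],-1],[[0.01,0.04,0.1],[0,0,0],-1],[[0.04,0.06,0.13],[0,0,0],-1],[[0.08,0.08,0.14],[0,0,0],-1],[[0.08,0.08,0.14],[0,0,0],-1]]'
python3 - <<'E'
from h import *
c=imaging.camera("scene");cv2.imwrite("pics/d1.png",cv2.resize(c["frame"][190:260,310:390,::-1],None,fx=8,fy=8,interpolation=cv2.INTER_CUBIC))
cv2.imwrite("pics/d2.png",c["frame"][:,:,::-1])
c=imaging.camera("side");cv2.imwrite("pics/d3.png",cv2.resize(c["frame"][110:290,260:460,::-1],None,fx=3,fy=3))
E
```

```text
clock: 8.35
tcp_pos: [0.6381, 0.0157, 0.255]
orientation: [0.736, 0.677, 0.002, 0.002]
force: [-0.0, -0.6, -0.5]
grip_width: 0.001
```

View pics/d1.png

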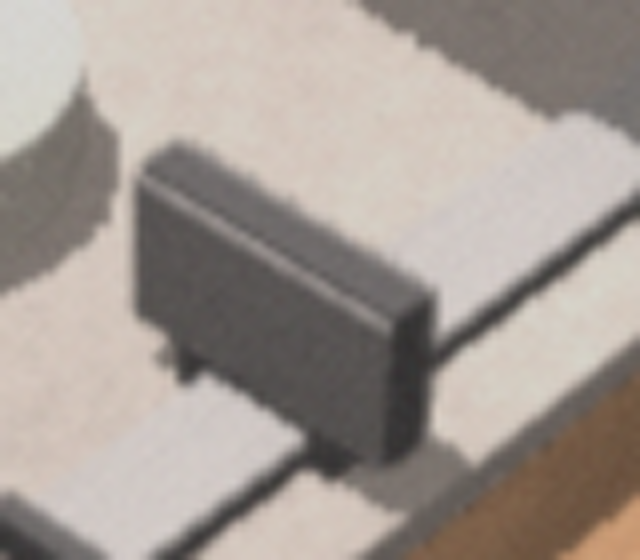

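View pics/d2.png

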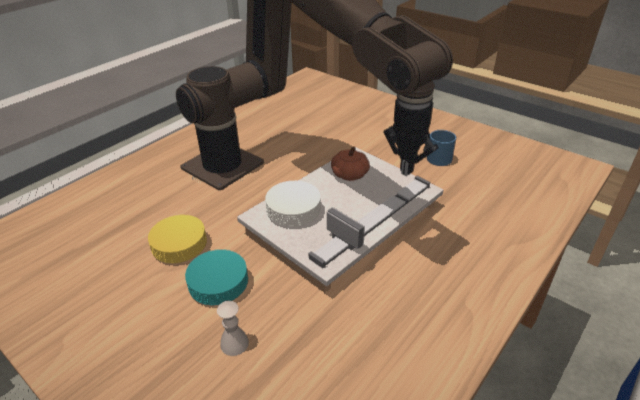

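View pics/d3.png

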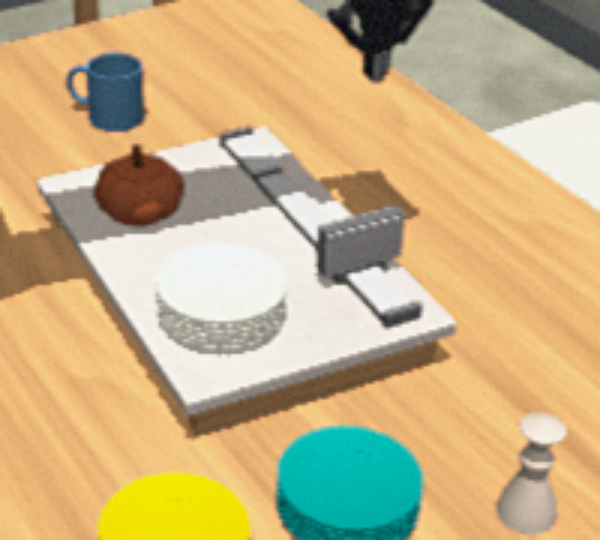

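The stop stands over the right notch with its head down, and the bystanders are at their original pixels. One numeric check, then I'll hand in.

Run:
```python
from h import *
from cell import sensors,order
c=imaging.camera("scene");u=np.array([.0854,.9963])
w=np.mean([ray(c,((x+.5)/8-.5+310,(y+.5)/8-.5+190),.136)[:2] for x,y in((138,180),(392,328),(430,292),(180,143))],0)
print("stop shelf y",.11+(w-[.5725,.1288])@u)
a=cv2.imread("pics/scene0.png").astype(int);b=c["frame"][:,:,::-1].astype(int)
d=cv2.blur(np.abs(a-b).max(2).astype(np.float32),(3,3))
for nm,(x0,y0,x1,y1) in dict(plates=(262,178,322,230),figurine=(212,298,252,356),pumpkin=(330,145,360,182)).items(): print(nm,d[y0:y1,x0:x1].mean().round(1))
s=sensors.observe();print(np.abs(s["qd"]).max(),s["force"],s["clock"])
order.hand_in()
```

```text
stop shelf y -0.11111864987553773
plates 2.3
figurine 2.5
pumpkin 4.0
0.02909687195314759 [-0.15866931  0.0414549  -0.16471883] 8.5
the job is handed in; nothing more can be done
```

The stop is in the notch nearest the white plates (notch_right), and I handed the job in at 8.5 s; no verdict is reported back. I pushed it there with the shut fingers against its +y face only, then backed off and lifted the hand clear.

What the last checks showed:
- **Stop position:** the camera puts the stop at −0.111 m along the rail, against −0.110 m for the notch, with a few mm of measuring uncertainty.
- **Plunger:** the push force fell from about 5 N to nothing. The plunger head no longer shows above the stop's top, so it has dropped in.
- **Bystanders:** the plates, pumpkin and figurine show no visible change from the first picture. The mug was partly hidden by the gripper in that picture, so I only compared it by eye, and it looks unmoved.
- **Disagreement:** measured force during steady pushing was 5–8 N, above the stated 1.5–3 N, and dropped to about zero whenever the arm stopped. I did not find the cause. No other checks failed.

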